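# Fit the adjustable wrench and tighten the air-filter union nut

### The arm

A 6-joint arm with a two-finger parallel gripper is mounted at the origin on the work surface. World frame = base frame: x ahead of the robot, y to its left, z up, the work surface at z = 0. Lengths are in m, angles in rad, forces in N, time in s.
With the tool pointing down it reaches from about 0.35 to 1 m from the base axis. Payload 7.1 kg.
Tool frame: the origin (TCP) lies at the very end of the fingers, on their centre line; the grasp point (between the pads) lies 19 mm behind it; z points along the fingers, y is the line along which they close (so a half turn about z gives the same grasp; the last joint's range is limited). The gripper opens to 85 mm and grips with 20 to 120 N. Pads are 22 mm wide; open, the fingers measure 114 mm over their backs; the gripper's body (76 mm by 85 mm) begins 54 mm behind the grasp point. The pads swing forward as they close: fully open they stand 13 mm farther back than shut.
Start: joints at [1.303, 0.423, 1.63, -0, 1.089, -0.019], TCP at [0.154, 0.606, 0.231] pointing down, gripper open.
Joint ranges: [-3, 3], [-0.9, 2.11], [0.09, 2.58], [-1.31, 4.45], [0.11, 2.69], [-2.54, 2.54]. Speed limits (rad/s): [2.39, 2.39, 3.01, 3.14, 3.14, 3.14].

### API

Orientations are given as a unit quaternion [x, y, z, w].
In Python, from workcell import env gives the robot as it stands.
- The arm moves only by the tool step_arm, never from a script. Its argument "series" is a list of rows, each an object of numbers: "x", "y", "z": the shift along the tool's x, y, z in cm; "twist": the turn about the tool's z in degrees; "jaw": the opening in per cent of the stroke, from 0 (shut) to 100 (fully open). In form: [{"x": .., "y": .., "z": .., "twist": .., "jaw": ..}, ...]. A call has exactly 10 rows; each row is the pose to reach, as a shift and turn from the pose commanded when the call began, along the tool's axes at that moment; what a row does not reach only later rows make up. A row lasts 1/8 s, in which the tool goes at most 62.5 mm and 10.7 degrees, less where a joint would pass 70% of its speed; a pose out of reach is approached as far as the arm can. A call with a gripper value outside its range is refused whole. The fingers move at their own pace and stop on an object; the grip force is fixed at half the most. Time passes only in rows, so rows that repeat a pose let the fingers close, or fill a call up. It gives the time, the measured TCP pose, the force, the opening and the grip force at its end, in the units of the state.
- env.get_state(): the state, without advancing time (a new reading comes with each control period).
- env.grab_frame(name): name is "scene" or "top" or "wrist"; returns a dict with "image" (480x640x3 uint8, red, green, blue), "range_z" (480x640 float32, m along the optical axis (not along the pixel's ray), 0 where there is no reading), "K" (3x3 intrinsics, pixels), "k1" (the pictures are not rectified: a ray, as slopes to the right and down, at radius r is drawn at 1 + k1 r^2 times it, then the intrinsics apply), "rvec" (rotation vector, rad) and "tvec" (3), from world to camera coordinates, as OpenCV has them. Camera axes: x right, y down, z forward; pixel columns grow to the right and rows downward; lengths in m; the calibration is good to about 2 mm. A picture is of the moment at which its call begins.
- env.job_done(): hands the job in; it is judged then, once.
The state is a dict: "time": time; "joint_pos": joint angles; "joint_velocities": joint speeds; "joint_efforts": joint torques, N m; "ee_pos": TCP position; "tool_rot": TCP orientation; "force": force on the tool from outside, world axes, zero at the start; "moment": the same for the moment, N m; "opening": finger opening in m; "gripper_force": force on a finger pad.
Only numpy, scipy, OpenCV 4.12 (cv2) and the standard library are available. Lean on these libraries where they do the work, as an engineer would, in place of code of your own. Each camera call takes 0.05 s, during which the arm holds its last target. There are 200 camera calls.

### The job

The adjustable wrench lies on the air-filter lid with its jaws open too wide around the brass union nut. Without lifting it off, roll its worm until the jaws just fit the nut, then swing the wrench by its handle clockwise (seen from above) until the nut comes to its stop. Work gently, never pushing on the wrench with more than about 20 N; do not touch the nut with the gripper, leave the other things alone, and leave the wrench still snugly fitted on the tightened nut.

Things in the scene. Friction and masses are not known exactly. Their poses are not given: they have to be found in the camera images.
- housing: air-filter housing fixed to the table, steel with an aluminium lid: a round lid 200 mm across whose flat polished top is 75 mm above the table. Origin: centre of its underside, on the nut's axis; z up.
- nut (a joint): angle of the union nut (rad): grows clockwise seen from above; it starts between 0 and 0.05 and its hard stop (tight) is at 0.75. Stiff to turn, about 0.3 N m, and stays where it is left.
- nut_top (a point): centre of the top face of the brass hexagon nut: 32 mm across flats, 37 mm across corners, 18 mm high, standing on the lid; a 21 mm thick steel pipe stub rises 18 mm above it.
- wrench: adjustable wrench, 276 mm long, about 0.5 kg, loose, lying flat on the lid, worm side up, the nut between its jaws. Origin: on the underside, mid-way in a 32 mm jaw gap (where the nut's axis lies when fitted); x to the handle end, y to the moving jaw, z up. Head: z 0 to 18 mm, x -16 to 79 mm, y -32 to 35 mm; throat at x 21 mm; fixed jaw's face at y -16 mm.
- jaw (a joint): travel of the moving jaw (m), growing as it closes: the gap between the jaws is 37.5 mm minus this, so it just fits the nut near 0.0055. It starts between 0.0004 and 0.002. Driven only by the worm; self-holding up to a load of about 75 N.
- worm_top (a point): highest point of the worm, at wrench x 54, y 5, z 21 mm: a grippy ribbed brass roller 20 mm thick, 26 mm long, axis along wrench y, 3 mm proud of the head, 5 mm proud of the metal beside it. Stroking its top to the nut (wrench -x) closes the jaws 0.7 mm per 10 mm, the other way opens them. It takes about 6 N along the stroke; when the jaws meet the nut it stops and a finger slips.
- handle (a point): middle of the red handle, at wrench x 200, y 0, z 8 mm; axes as the wrench's. The handle is 26 mm wide, 12 mm thick (z 2 to 14 mm), from x 104 to 260 mm, and sticks out over the lid's edge with free air below. Here it takes about 2 N sideways to turn the nut; at the nut's stop, more than about 4 N slowly forces the jaws open.
- spanner: loose small open-ended spanner, 180 mm; bystander
- screwdriver: loose screwdriver with an orange handle, 200 mm; bystander
- washer: loose copper washer, 40 mm across; bystander
- tape: loose black tape measure, 65 x 35 x 60 mm; bystander
- elbow: loose brass pipe elbow, 40 mm; bystander
- bottle: loose green bottle, 140 mm tall; bystander
- jar: loose clear cup, 70 mm tall; bystander
Not all that is in view belongs to the job. What is shaped like the housing but black is not meant.

How it is judged:
By the outcome, as a careful person would: the job done as asked, in the order asked, and still so for the second after the job is handed in, with the robot touching nothing.
It also fails if it takes over 72 s, if anything falls off the work surface, if the arm or the gripper's body presses on something with over 40 N, if the wrist force passes 120 N, or if a joint passes its speed limit or range.

## Working session

There is one attempt and no reset: what is moved stays moved. The work goes in short steps, Python scripts to look and compute and a tool call to move; the robot and the scene stay as the last step left them, time stands still between calls to the robot, and variables do not carry over. Pictures are saved under pics/ and viewed, at most 12 in all, crops included, and the job is handed in when it is done.

Besides the shell and the picture viewer there is one more tool, called after "Emit:" in YAML: its name, and indented under it one key for each argument. step_arm: Moves the arm, as the interface text tells. Its arguments: {"type":"object","properties":{"series":{"type":"array","items":{"type":"object","properties":{"x":{"type":"number"},"y":{"type":"number"},"z":{"type":"number"},"twist":{"type":"number"},"jaw":{"type":"number"}}}}},"required":["series"]}

```bash
ls; mkdir -p pics; cat > h.py <<'E'
import numpy as np, cv2
from workcell import env
def cam(f):
    R,_=cv2.Rodrigues(np.array(f["rvec"],float)); return R,np.array(f["tvec"],float).ravel(),np.array(f["K"],float),float(f["k1"])
def ray(f,u,v):
    R,t,K,k1=cam(f); d=np.array([(u-K[0,2])/K[0,0],(v-K[1,2])/K[1,1]]); s=d.copy()
    for _ in range(20): s=d/(1+k1*(s@s))
    w=R.T@np.array([s[0],s[1],1]); return -R.T@t,w
def onplane(f,u,v,z):
    o,w=ray(f,u,v); return o+w*(z-o[2])/w[2]
def depthpt(f,u,v):
    o,w=ray(f,u,v); return o+w*f["range_z"][int(v),int(u)]
def proj(f,p):
    R,t,K,k1=cam(f); c=R@np.array(p,float)+t; s=c[:2]/c[2]; s=s*(1+k1*(s@s)); return K[0,0]*s[0]+K[0,2],K[1,1]*s[1]+K[1,2]
def grab(n,save=None):
    f=env.grab_frame(n)
    if save: cv2.imwrite(f"pics/{save}.png",f["image"][:,:,::-1]); np.save(f"pics/{save}.npy",f,allow_pickle=True)
    return f
def load(s): return np.load(f"pics/{s}.npy",allow_pickle=True).item()
E
python3 - <<'E'
from h import *
for n in("scene","top"):
    f=grab(n,n+"0"); R,t,K,k=cam(f); print(n,-R.T@t,R[2],K[0,0],k)
a=[cv2.imread(f"pics/{n}0.png") for n in("scene","top")]
print(env.get_state())
E
```

```text
pics
scene [ 1.29498184 -0.30829756  0.99428849] [-0.59736292  0.32785194 -0.73189524] 555.1197910045256 0.01733728886416788
top [0.26794755 0.09592572 1.90991481] [ 0.1556661  -0.00708704 -0.98778431] 624.7753586553687 0.01846962880268586
{'time': 0.1, 'joint_pos': array([ 1.30300813e+00,  4.23822056e-01,  1.63065051e+00,  1.57995849e-05,
        1.08862477e+00, -1.90276502e-02]), 'joint_velocities': array([ 0.00012347, -0.00138665, -0.0026923 ,  0.00049892,  0.00052635,
       -0.00220043]), 'joint_efforts': array([-6.31138373e-04, -5.58423579e+01, -2.82444870e+01, -1.58016624e-04,
        2.97512815e-03, -8.75242534e-06]), 'ee_pos': array([0.15372461, 0.60525466, 0.23057294]), 'tool_rot': array([ 1.24063423e-01,  9.92274005e-01, -7.43619702e-04, -1.14447020e-04]), 'force': array([-0.06329033,  0.07304544,  0.04526271]), 'moment': array([-0.00552566,  0.02465135,  0.06982978]), 'gripper_force': 0.0, 'opening': 0.08495076898605143}
```

View pics/top0.png

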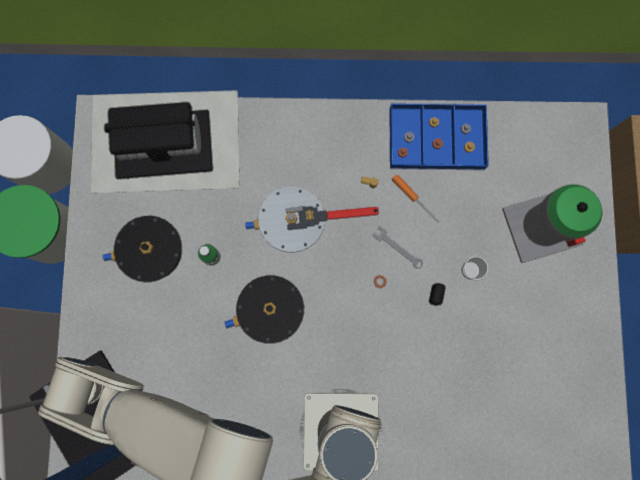

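View pics/scene0.png

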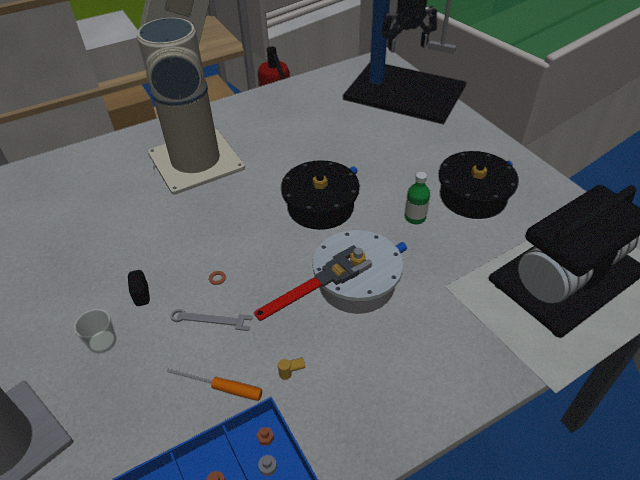

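The top view shows one silver-lidded housing at (292,219) with the wrench, whose red handle is at (350,212). Two black look-alike housings sit at (147,248) and (270,308). The silver one is the one meant, as its lid is aluminium and it holds the wrench. The scene view agrees (lid at (357,265), handle at (290,298)).

```bash
cat >> h.py <<'E'
def redmask(f):
    h=cv2.cvtColor(f["image"],cv2.COLOR_RGB2HSV); return (((h[...,0]<6)|(h[...,0]>174))&(h[...,1]>170)&(h[...,2]>70)).astype(np.uint8)
def redblob(f,near=None):
    n,l,s,c=cv2.connectedComponentsWithStats(redmask(f)); 
    i=1+np.argmax(s[1:,4]) if near is None else 1+np.argmin(np.hypot(*(c[1:]-near).T)+(s[1:,4]<50)*1e3)
    return (l==i),c[i],s[i,4]
def handle(f,near,z):
    m,c,a=redblob(f,near); ys,xs=np.nonzero(m)
    P=np.array([onplane(f,x,y,z)[:2] for x,y in zip(xs,ys)])
    (cx,cy),(w,h),an=cv2.minAreaRect((P*1000).astype(np.float32)); 
    ev=np.linalg.eigh(np.cov((P-P.mean(0)).T))[1][:,1]
    return P.mean(0),np.array([cx,cy])/1000,(w,h),ev,a
E
python3 - <<'E'
from h import *
T,S=load("top0"),load("scene0")
for f,n in((T,(350,212)),(S,(290,298))): print(handle(f,n,.089))
m1=redblob(T,(350,212)); m2=redblob(S,(290,298))
o1,w1=ray(T,*m1[1]);o2,w2=ray(S,*m2[1])
A=np.c_[w1,-w2]; s=np.linalg.lstsq(A,o2-o1,rcond=None)[0]; print("tri",o1+w1*s[0],o2+w2*s[1])
for f,uv in((T,(292,219)),(T,(265,215)),(S,(345,250))): print(depthpt(f,*uv))
cr=T["image"][170:270,240:400]; cv2.imwrite("pics/crop1.png",cv2.resize(cr[:,:,::-1],None,fx=5,fy=5,interpolation=cv2.INTER_CUBIC))
E
```

```text
(array([ 0.63593547, -0.02333115]), array([ 0.63632874, -0.02532092]), (20.642499923706055, 148.2862091064453), array([-0.10782023,  0.99417041]), np.int32(320))
(array([ 0.64208877, -0.02957175]), array([ 0.64177435, -0.02980682]), (26.509258270263672, 154.84494018554688), array([-0.11626735,  0.99321795]), np.int32(731))
tri [ 0.63762663 -0.02386222  0.08061073] [ 0.63610259 -0.02763786  0.08054998]
[0.61026731 0.15193326 0.11167058]
[0.62838949 0.23395303 0.07486515]
[0.59389315 0.13713551 0.0971508 ]
```

View pics/crop1.png

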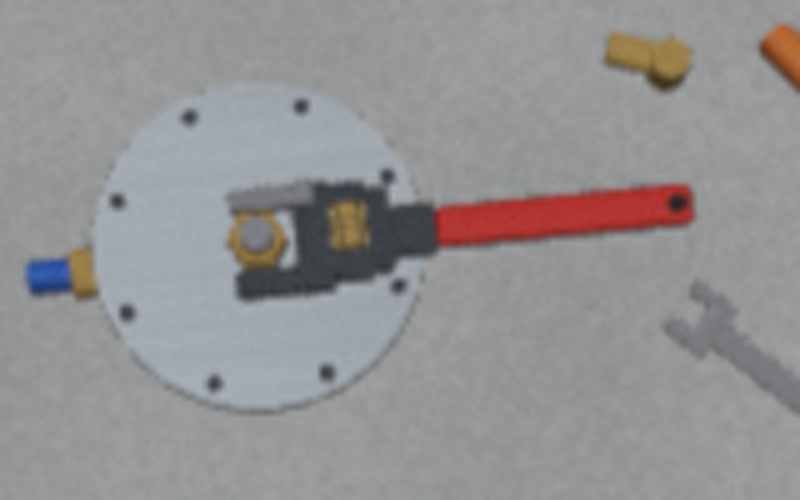

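Confirmed: in the crop the wrench is on the silver lid, with the nut at crop (257,238), the worm at (348,225) and the handle running right. I'll bring the wrist camera over it.

Emit:
step_arm:
  series:
    - {"x":-58.2,"y":-37.1,"z":-4,"twist":-20.7,"jaw":0}
    - {"x":-58.2,"y":-37.1,"z":-4,"twist":-20.7,"jaw":0}
    - {"x":-58.2,"y":-37.1,"z":-4,"twist":-20.7,"jaw":0}
    - {"x":-58.2,"y":-37.1,"z":-4,"twist":-20.7,"jaw":0}
    - {"x":-58.2,"y":-37.1,"z":-4,"twist":-20.7,"jaw":0}
    - {"x":-58.2,"y":-37.1,"z":-4,"twist":-20.7,"jaw":0}
    - {"x":-58.2,"y":-37.1,"z":-4,"twist":-20.7,"jaw":0}
    - {"x":-58.2,"y":-37.1,"z":-4,"twist":-20.7,"jaw":0}
    - {"x":-58.2,"y":-37.1,"z":-4,"twist":-20.7,"jaw":0}
    - {"x":-58.2,"y":-37.1,"z":-4,"twist":-20.7,"jaw":0}

```text
time: 1.35
ee_pos: [0.5819, 0.1497, 0.2673]
tool_rot: [-0.056, 0.998, 0.0, -0.0]
force: [0.4, 0.3, -0.2]
opening: 0.0
gripper_force: 0.0
```

```bash
cat >> h.py <<'E'
from scipy.spatial.transform import Rotation as Ro
def st():
    s=env.get_state(); print("t %.2f"%s["time"],"p",s["ee_pos"].round(4),"F",s["force"].round(2),"open %.4f"%s["opening"]); R=Ro.from_quat(s["tool_rot"]).as_matrix(); print("tx",R[:,0].round(4),"ty",R[:,1].round(4),"tz",R[:,2].round(4)); return s,R
E
python3 - <<'E'
from h import *
st(); f=grab("wrist","w0"); R,t,K,k=cam(f); print(-R.T@t,R[2],K[0,0],k)
E
```

```text
t 1.35 p [0.5819 0.1497 0.2673] F [ 0.4   0.35 -0.25] open 0.0000
tx [-9.937e-01 -1.121e-01  4.000e-04] ty [-1.121e-01  9.937e-01  1.000e-04] tz [-4.e-04  0.e+00 -1.e+00]
[0.51368858 0.14139348 0.41017281] [ 0.26971056  0.02976166 -0.96248141] 343.6589323726004 0.00934887706512234
```

View pics/w0.png

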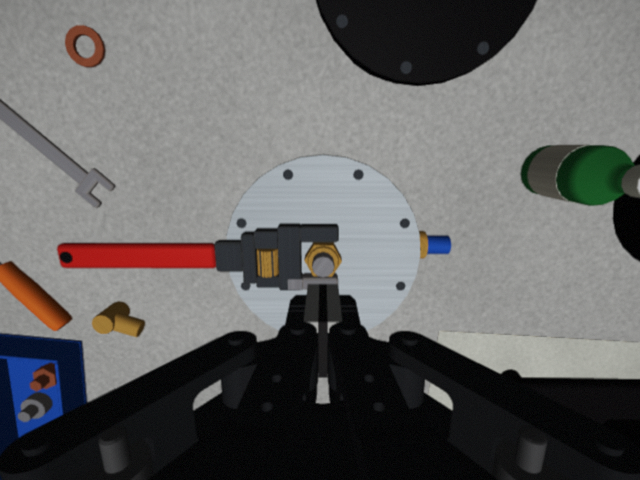

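The wrist picture shows the nut at (322,255), worm at (267,262), handle from (60,255) to (216,255), with the jaws pointing right.

```bash
cat >> h.py <<'E'
def brass(f):
    h=cv2.cvtColor(f["image"],cv2.COLOR_RGB2HSV); return ((h[...,0]>12)&(h[...,0]<30)&(h[...,1]>90)&(h[...,2]>60)).astype(np.uint8)
def blobs(m,mn=60):
    n,l,s,c=cv2.connectedComponentsWithStats(m); return [(c[i].round(1),s[i]) for i in range(1,n) if s[i,4]>=mn]
E
python3 - <<'E'
from h import *
f=load("w0")
print(handle(f,(140,255),.089))
for c,s in blobs(brass(f)): print(c,s, onplane(f,*c,.095), depthpt(f,*c))
h=cv2.cvtColor(f["image"],cv2.COLOR_RGB2HSV)
for n,(u,v) in dict(lid=(370,255),lid2=(270,200),worm=(267,262),head=(287,235),stub=(323,268),handle=(140,255)).items(): print(n,depthpt(f,u,v).round(4),h[v,u])
cr=f["image"][200:310,190:370]; cv2.imwrite("pics/crop2.png",cv2.resize(cr[:,:,::-1],None,fx=4.4,fy=4.4,interpolation=cv2.INTER_CUBIC))
E
```

```text
(array([ 0.63670889, -0.02494558]), array([ 0.63748425, -0.02758688]), (23.703590393066406, 151.50436401367188), array([-0.10415628,  0.99456094]), np.int32(3524))
[423.2 244.1] [420 232   8  26 176] [0.59340657 0.24685579 0.095     ] [0.60439497 0.2613928  0.05155632]
[322.6 255.7] [305 243  36  34 525] [0.61557309 0.15279472 0.095     ] [0.61170785 0.15236219 0.10695687]
[267.2 262.9] [256 249  23  29 550] [0.62879162 0.10024014 0.095     ] [0.62833211 0.10040443 0.09625822]
[116.2 324.4] [ 92 313  50  24 782] [ 0.7117584  -0.04787772  0.095     ] [ 0.74844833 -0.08293781  0.03661823]
lid [0.6158 0.2016 0.0754] [103  20 181]
lid2 [0.5708 0.096  0.0749] [102  19 178]
worm [0.6275 0.1001 0.096 ] [ 19 166 154]
head [0.5992 0.1169 0.0936] [109  37  55]
stub [0.622  0.1539 0.1115] [120   8 126]
handle [ 0.6365 -0.0248  0.0889] [  1 219 175]
```

View pics/crop2.png

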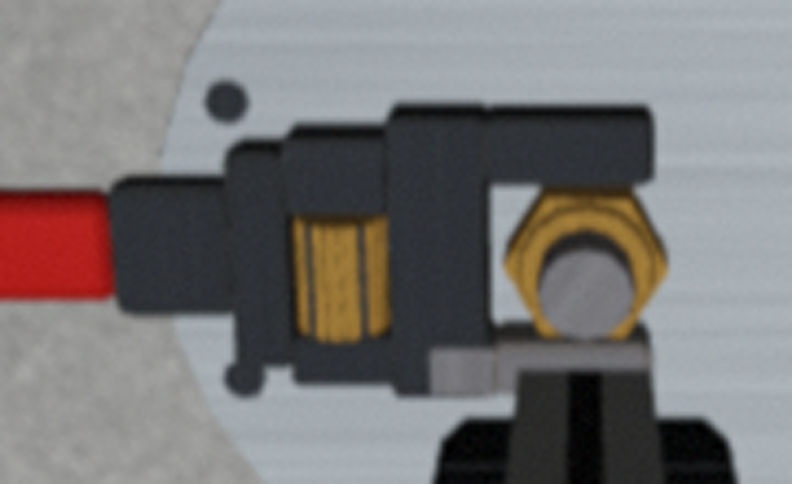

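Emit:
step_arm:
  series:
    - {"x":-4.0,"y":-6.4,"z":0,"twist":0,"jaw":0}
    - {"x":-4.0,"y":-6.4,"z":2,"twist":0,"jaw":0}
    - {"x":-4.0,"y":-6.4,"z":6,"twist":0,"jaw":0}
    - {"x":-4.0,"y":-6.4,"z":10,"twist":0,"jaw":0}
    - {"x":-4.0,"y":-6.4,"z":13,"twist":0,"jaw":0}
    - {"x":-4.0,"y":-6.4,"z":15,"twist":0,"jaw":0}
    - {"x":-4.0,"y":-6.4,"z":15,"twist":0,"jaw":0}
    - {"x":-4.0,"y":-6.4,"z":15,"twist":0,"jaw":0}
    - {"x":-4.0,"y":-6.4,"z":15,"twist":0,"jaw":0}
    - {"x":-4.0,"y":-6.4,"z":15,"twist":0,"jaw":0}

```text
time: 2.65
ee_pos: [0.6284, 0.0925, 0.1185]
tool_rot: [-0.056, 0.998, 0.0, 0.001]
force: [-0.6, 0.7, 0.1]
opening: 0.0002
gripper_force: 0.0
```

```bash
python3 - <<'E'
from h import *
st(); f=grab("wrist","w1"); g=load("w0")
for c,s in blobs(brass(f)): print(c,s, onplane(f,*c,.096), depthpt(f,*c))
# handle blob centroid triangulation needs both fully visible; print red
print(redblob(f)[1:],handle(f,redblob(f)[1],.089))
cv2.imwrite("pics/w1s.png",f["image"][:,:,::-1])
E
```

```text
t 2.65 p [0.6284 0.0925 0.1185] F [-0.56  0.7   0.14] open 0.0002
tx [-0.9937 -0.1122 -0.0017] ty [-0.1122  0.9937  0.    ] tz [ 1.7e-03  2.0e-04 -1.0e+00]
[435.  271.9] [ 405  248   71   61 1618] [0.6159644  0.14825608 0.096     ] [0.61462373 0.14672243 0.09994938]
[321.  271.4] [318 258   8  27 180] [0.62216933 0.09024131 0.096     ] [0.62383767 0.09040572 0.09157494]
[352.1 277.5] [348 258   8  41 248] [0.62372067 0.10651775 0.096     ] [0.62484305 0.10691184 0.09309538]
[337.4 275.4] [327 260  20  35 553] [0.62341253 0.09885669 0.096     ] [0.62321152 0.09881001 0.09652271]
[ 76.8 374.4] [  36  356   83   38 1987] [ 0.69795362 -0.03837486  0.096     ] [ 0.74782778 -0.08261706  0.03632455]
(array([119.8381727 , 269.52539487]), np.int32(10573)) (array([ 0.63559234, -0.0157303 ]), array([ 0.63584796, -0.0168174 ]), (24.372180938720703, 129.9055633544922), array([-0.11442694,  0.99343167]), np.int32(10573))
```

View pics/w1.png

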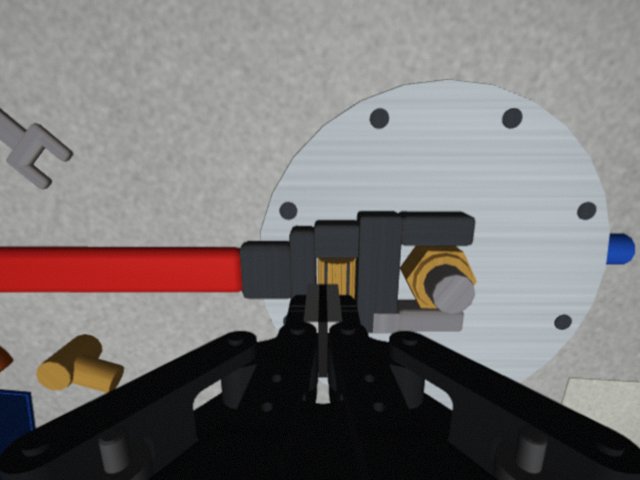

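Fingertips at (323,290), 29 mm wide, just handle-side of the worm (337,275); the nut at (437,275) stays clear of them. Next I lower until contact.

Emit:
step_arm:
  series:
    - {"z":0.8}
    - {"z":1.4}
    - {"z":1.8}
    - {"z":2.0}
    - {"z":2.05}
    - {"z":2.1}
    - {"z":2.1}
    - {"z":2.1}
    - {"z":2.1}
    - {"z":2.1}

```text
validation failed for argument at $.se...
```

Emit:
step_arm:
  series:
    - {"x":0,"y":0,"z":0.8,"twist":0,"jaw":0}
    - {"x":0,"y":0,"z":1.4,"twist":0,"jaw":0}
    - {"x":0,"y":0,"z":1.8,"twist":0,"jaw":0}
    - {"x":0,"y":0,"z":2.0,"twist":0,"jaw":0}
    - {"x":0,"y":0,"z":2.05,"twist":0,"jaw":0}
    - {"x":0,"y":0,"z":2.1,"twist":0,"jaw":0}
    - {"x":0,"y":0,"z":2.1,"twist":0,"jaw":0}
    - {"x":0,"y":0,"z":2.1,"twist":0,"jaw":0}
    - {"x":0,"y":0,"z":2.1,"twist":0,"jaw":0}
    - {"x":0,"y":0,"z":2.1,"twist":0,"jaw":0}

```text
time: 3.95
ee_pos: [0.6278, 0.0924, 0.0965]
tool_rot: [-0.056, 0.998, 0.0, 0.0]
force: [-0.7, 0.8, -0.4]
opening: 0.0001
gripper_force: 0.0
```

Emit:
step_arm:
  series:
    - {"x":0,"y":0,"z":0.02,"twist":0,"jaw":0}
    - {"x":0,"y":0,"z":0.04,"twist":0,"jaw":0}
    - {"x":0,"y":0,"z":0.06,"twist":0,"jaw":0}
    - {"x":0,"y":0,"z":0.08,"twist":0,"jaw":0}
    - {"x":0,"y":0,"z":0.08,"twist":0,"jaw":0}
    - {"x":0,"y":0,"z":0.08,"twist":0,"jaw":0}
    - {"x":0,"y":0,"z":0.08,"twist":0,"jaw":0}
    - {"x":0,"y":0,"z":0.08,"twist":0,"jaw":0}
    - {"x":0,"y":0,"z":0.08,"twist":0,"jaw":0}
    - {"x":0,"y":0,"z":0.08,"twist":0,"jaw":0}

```text
time: 5.2
ee_pos: [0.6279, 0.0924, 0.0958]
tool_rot: [-0.056, 0.998, 0.0, 0.0]
force: [-2.2, -0.3, 5.7]
opening: -0.0002
gripper_force: 2.6
```

Emit:
step_arm:
  series:
    - {"x":0,"y":0,"z":0.02,"twist":0,"jaw":0}
    - {"x":0,"y":0.2,"z":0.02,"twist":0,"jaw":0}
    - {"x":0,"y":0.4,"z":0.02,"twist":0,"jaw":0}
    - {"x":0,"y":0.6,"z":0.02,"twist":0,"jaw":0}
    - {"x":0,"y":0.8,"z":0.02,"twist":0,"jaw":0}
    - {"x":0,"y":1.0,"z":0.02,"twist":0,"jaw":0}
    - {"x":0,"y":1.2,"z":0.02,"twist":0,"jaw":0}
    - {"x":0,"y":1.4,"z":0.02,"twist":0,"jaw":0}
    - {"x":0,"y":1.6,"z":0.02,"twist":0,"jaw":0}
    - {"x":0,"y":1.8,"z":0.02,"twist":0,"jaw":0}

```text
time: 6.45
ee_pos: [0.6266, 0.109, 0.0959]
tool_rot: [-0.056, 0.998, -0.001, 0.001]
force: [0.5, -6.0, 6.6]
opening: 0.0004
gripper_force: 3.2
```

```bash
python3 - <<'E'
from h import *
st(); f=grab("wrist","w2")
cr=np.hstack([load("w1")["image"][190:350,280:500],f["image"][190:350,200:420]]); cv2.imwrite("pics/c3.png",cv2.resize(cr[:,:,::-1],None,fx=1.8,fy=1.8))
E
```

```text
t 6.45 p [0.6266 0.109  0.0959] F [ 0.52 -5.96  6.62] open 0.0004
tx [-0.9936 -0.1125 -0.0013] ty [-0.1125  0.9936 -0.0018] tz [ 0.0015 -0.0017 -1.    ]
```

View pics/c3.png

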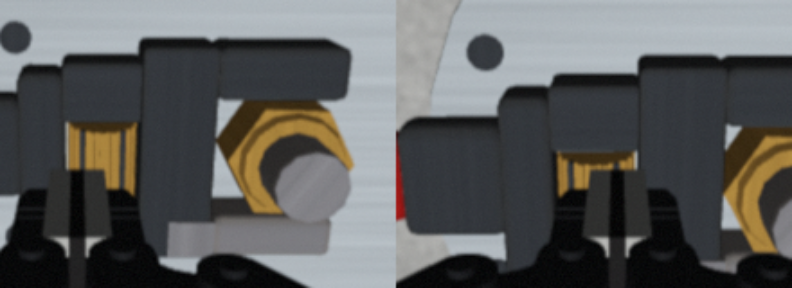

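The jaw-side crops show the finger rolling the worm, with a 6 N stroke force that matches the text. Repeat strokes.

Emit:
step_arm:
  series:
    - {"x":0,"y":0,"z":-0.4,"twist":0,"jaw":0}
    - {"x":0,"y":-1.2,"z":-0.5,"twist":0,"jaw":0}
    - {"x":0,"y":-2.3,"z":-0.4,"twist":0,"jaw":0}
    - {"x":0,"y":-2.3,"z":-0.2,"twist":0,"jaw":0}
    - {"x":0,"y":-2.3,"z":-0.1,"twist":0,"jaw":0}
    - {"x":0,"y":-2.3,"z":-0.05,"twist":0,"jaw":0}
    - {"x":0,"y":-2.3,"z":-0.02,"twist":0,"jaw":0}
    - {"x":0,"y":-2.3,"z":0.0,"twist":0,"jaw":0}
    - {"x":0,"y":-2.3,"z":0.01,"twist":0,"jaw":0}
    - {"x":0,"y":-2.3,"z":0.01,"twist":0,"jaw":0}

```text
time: 7.75
ee_pos: [0.6284, 0.0875, 0.0954]
tool_rot: [-0.056, 0.998, -0.0, 0.0]
force: [0.1, 0.4, -0.1]
opening: 0.0001
gripper_force: 0.0
```

Emit:
step_arm:
  series:
    - {"x":0,"y":0.25,"z":0,"twist":0,"jaw":0}
    - {"x":0,"y":0.5,"z":0,"twist":0,"jaw":0}
    - {"x":0,"y":0.75,"z":0,"twist":0,"jaw":0}
    - {"x":0,"y":1.0,"z":0,"twist":0,"jaw":0}
    - {"x":0,"y":1.25,"z":0,"twist":0,"jaw":0}
    - {"x":0,"y":1.5,"z":0,"twist":0,"jaw":0}
    - {"x":0,"y":1.75,"z":0,"twist":0,"jaw":0}
    - {"x":0,"y":2.0,"z":0,"twist":0,"jaw":0}
    - {"x":0,"y":2.2,"z":0,"twist":0,"jaw":0}
    - {"x":0,"y":2.3,"z":0,"twist":0,"jaw":0}

```text
time: 9.0
ee_pos: [0.6264, 0.11, 0.0959]
tool_rot: [-0.056, 0.998, -0.0, 0.001]
force: [0.1, -4.1, 5.7]
opening: 0.0002
gripper_force: 2.4
```

Emit:
step_arm:
  series:
    - {"x":0,"y":0,"z":-0.4,"twist":0,"jaw":0}
    - {"x":0,"y":-1.2,"z":-0.5,"twist":0,"jaw":0}
    - {"x":0,"y":-1.9,"z":-0.4,"twist":0,"jaw":0}
    - {"x":0,"y":-1.9,"z":-0.2,"twist":0,"jaw":0}
    - {"x":0,"y":-1.9,"z":-0.1,"twist":0,"jaw":0}
    - {"x":0,"y":-1.9,"z":-0.05,"twist":0,"jaw":0}
    - {"x":0,"y":-1.9,"z":-0.02,"twist":0,"jaw":0}
    - {"x":0,"y":-1.9,"z":0.0,"twist":0,"jaw":0}
    - {"x":0,"y":-1.9,"z":0.02,"twist":0,"jaw":0}
    - {"x":0,"y":-1.9,"z":0.02,"twist":0,"jaw":0}

```text
time: 10.25
ee_pos: [0.6279, 0.0914, 0.0952]
tool_rot: [-0.056, 0.998, 0.0, 0.0]
force: [0.3, 0.3, -0.2]
opening: 0.0001
gripper_force: 0.0
```

Emit:
step_arm:
  series:
    - {"x":0,"y":0.2,"z":0,"twist":0,"jaw":0}
    - {"x":0,"y":0.4,"z":0,"twist":0,"jaw":0}
    - {"x":0,"y":0.6,"z":0,"twist":0,"jaw":0}
    - {"x":0,"y":0.8,"z":0,"twist":0,"jaw":0}
    - {"x":0,"y":1.0,"z":0,"twist":0,"jaw":0}
    - {"x":0,"y":1.2,"z":0,"twist":0,"jaw":0}
    - {"x":0,"y":1.4,"z":0,"twist":0,"jaw":0}
    - {"x":0,"y":1.6,"z":0,"twist":0,"jaw":0}
    - {"x":0,"y":1.8,"z":0,"twist":0,"jaw":0}
    - {"x":0,"y":2.0,"z":0,"twist":0,"jaw":0}

```text
time: 11.5
ee_pos: [0.6264, 0.1111, 0.0959]
tool_rot: [-0.056, 0.998, -0.0, 0.001]
force: [0.7, -1.7, 3.4]
opening: -0.0001
gripper_force: 1.8
```

```bash
python3 - <<'E'
from h import *
st(); f=grab("wrist","w3")
E
```

```text
t 11.50 p [0.6264 0.1111 0.0959] F [ 0.67 -1.68  3.39] open -0.0001
tx [-0.9937 -0.1123 -0.0016] ty [-1.122e-01  9.937e-01 -4.000e-04] tz [ 1.7e-03 -2.0e-04 -1.0e+00]
```

Emit:
step_arm:
  series:
    - {"x":0,"y":0,"z":-0.5,"twist":0,"jaw":0}
    - {"x":0,"y":-1.0,"z":-2,"twist":0,"jaw":0}
    - {"x":1.5,"y":-1.7,"z":-4,"twist":0,"jaw":0}
    - {"x":3,"y":-1.7,"z":-5,"twist":0,"jaw":0}
    - {"x":3,"y":-1.7,"z":-5,"twist":0,"jaw":0}
    - {"x":3,"y":-1.7,"z":-5,"twist":0,"jaw":0}
    - {"x":3,"y":-1.7,"z":-5,"twist":0,"jaw":0}
    - {"x":3,"y":-1.7,"z":-5,"twist":0,"jaw":0}
    - {"x":3,"y":-1.7,"z":-5,"twist":0,"jaw":0}
    - {"x":3,"y":-1.7,"z":-5,"twist":0,"jaw":0}

```text
time: 12.8
ee_pos: [0.5978, 0.091, 0.145]
tool_rot: [-0.056, 0.998, -0.0, -0.0]
force: [-0.3, -0.2, -0.6]
opening: 0.0001
gripper_force: 0.0
```

```bash
python3 - <<'E'
from h import *
st(); f=grab("wrist","w4")
print(handle(f,redblob(f)[1],.089))
for c,s in blobs(brass(f)): print(c,s, onplane(f,*c,.096), depthpt(f,*c))
n=np.array([.6165,.1545,.093]); u,v=map(int,proj(f,n)); print(u,v)
cr=f["image"][v-75:v+75,u-150:u+50]; cv2.imwrite("pics/c4.png",cv2.resize(cr[:,:,::-1],None,fx=4,fy=4,interpolation=cv2.INTER_CUBIC))
E
```

```text
t 12.80 p [0.5978 0.091  0.145 ] F [-0.28 -0.23 -0.59] open 0.0001
tx [-9.937e-01 -1.123e-01  2.000e-04] ty [-0.1123  0.9937 -0.    ] tz [-2.e-04 -1.e-04 -1.e+00]
(array([ 0.63725321, -0.02196209]), array([ 0.63767297, -0.02395715]), (24.877357482910156, 151.47515869140625), array([-0.11507193,  0.99335716]), np.int32(8393))
[415.5 301.9] [ 390  283   59   49 1109] [0.61471502 0.14916629 0.096     ] [0.61321508 0.14799567 0.09937856]
[ 95.  383.9] [  67  369   65   31 1134] [ 0.69533611 -0.04818615  0.096     ] [ 0.7442646  -0.08681938  0.03938834]
422 303
```

View pics/c4.png

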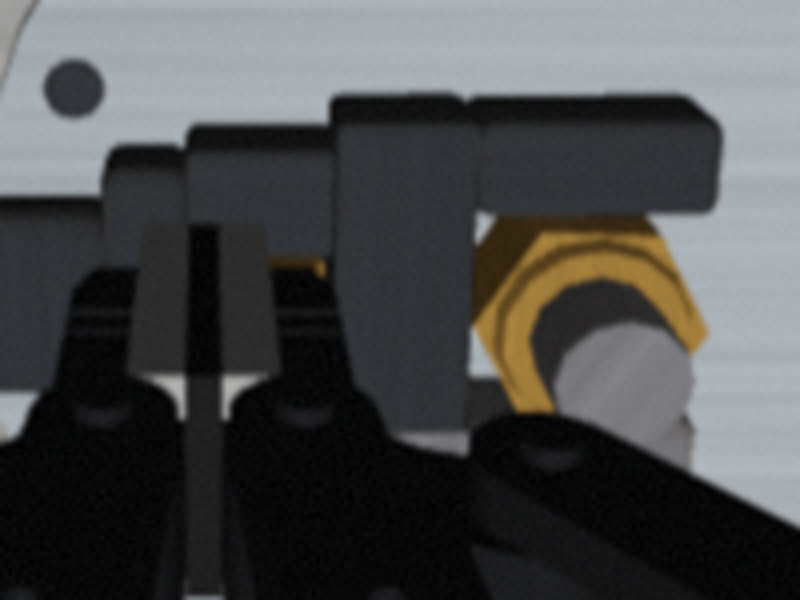

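The fingers hide the moving jaw at (640,440) in this crop. I'll shift for a clear view and measure the gap by numbers.

Emit:
step_arm:
  series:
    - {"x":-3,"y":0,"z":0,"twist":0,"jaw":0}
    - {"x":-7,"y":0,"z":0,"twist":0,"jaw":0}
    - {"x":-7,"y":0,"z":0,"twist":0,"jaw":0}
    - {"x":-7,"y":0,"z":0,"twist":0,"jaw":0}
    - {"x":-7,"y":0,"z":0,"twist":0,"jaw":0}
    - {"x":-7,"y":0,"z":0,"twist":0,"jaw":0}
    - {"x":-7,"y":0,"z":0,"twist":0,"jaw":0}
    - {"x":-7,"y":0,"z":0,"twist":0,"jaw":0}
    - {"x":-7,"y":0,"z":0,"twist":0,"jaw":0}
    - {"x":-7,"y":0,"z":0,"twist":0,"jaw":0}

```text
time: 14.1
ee_pos: [0.6674, 0.0989, 0.1451]
tool_rot: [-0.056, 0.998, 0.0, 0.0]
force: [-0.9, -0.8, 0.1]
opening: 0.0001
gripper_force: 0.0
```

```bash
cat >> h.py <<'E'
def rectify(f,c,th,z,L=.12,W=.09,res=.00025,x0=-.04):
    # ray-cast plane z patch in wrench axes (x right = wrench x, y up = wrench y)
    nx,ny=int(L/res),int(W/res); X,Y=np.meshgrid(x0+np.arange(nx)*res,W/2-np.arange(ny)*res)
    xh=np.array([np.cos(th),np.sin(th)]);yh=np.array([-xh[1],xh[0]])
    P=np.array([*c,0])[None]+np.c_[X.ravel()[:,None]*xh+Y.ravel()[:,None]*yh,np.full(X.size,z)]
    R,t,K,k1=cam(f); q=P@R.T+t; s=q[:,:2]/q[:,2:]; s=s*(1+k1*(s**2).sum(1,keepdims=True))
    m=(s*[K[0,0],K[1,1]]+[K[0,2],K[1,2]]).astype(np.float32).reshape(ny,nx,2)
    return cv2.remap(f["image"],m[...,0],m[...,1],cv2.INTER_LINEAR)
E
python3 - <<'E'
from h import *
st(); f=grab("wrist","w5")
p=handle(f,redblob(f)[1],.089); print(p); th=np.arctan2(-p[3][1],-p[3][0]) if p[3][1]>0 else np.arctan2(p[3][1],p[3][0]); print(th)
a=rectify(load("w0"),(.6165,.1545),th,.093); b=rectify(f,(.6165,.1545),th,.093)
cv2.imwrite("pics/c5.png",cv2.resize(np.hstack([a,b])[:,:,::-1],(800,300)))
E
```

```text
t 14.10 p [0.6674 0.0989 0.1451] F [-0.89 -0.84  0.1 ] open 0.0001
tx [-0.9937 -0.1122 -0.    ] ty [-0.1122  0.9937  0.    ] tz [ 0.  0. -1.]
(array([ 0.63860675, -0.01932763]), array([ 0.63865314, -0.02097765]), (24.241378784179688, 146.06497192382812), array([-0.11658922,  0.99318022]), np.int32(10375))
-1.4539413458438872
```

View pics/c5.png

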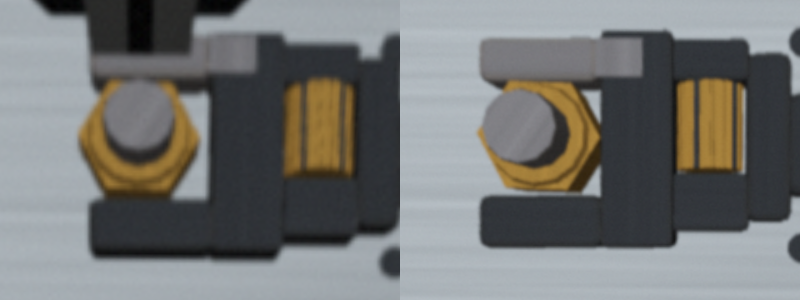

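The rectified views (start left, now right) show the moving jaw's edge going from y≈78 to 80, with the fixed jaw at ≈198. It is partly closed and needs more strokes. I'll get numbers.

```bash
cat >> h.py <<'E'
def gap(f,th,c=(.6165,.1545)):
    g=cv2.cvtColor(rectify(f,c,th,.093),cv2.COLOR_RGB2GRAY).astype(float)
    out=[]
    for xa,xb in((-.012,-.008),(.014,.018)):
        p=g[:,int((xa+.04)/.00025):int((xb+.04)/.00025)].mean(1); p=cv2.GaussianBlur(p[:,None],(1,5),0).ravel()
        d=np.diff(p); ys=(.045-np.arange(len(d))*.00025)*1000
        i=[k for k in range(2,len(d)-2) if abs(d[k])>3 and abs(d[k])==abs(d[k-2:k+3]).max()]
        out.append([(round(ys[k],2),round(d[k],1)) for k in i])
    return out
E
python3 - <<'E'
from h import *
for n,th in(("w0",-1.454),("w1",-1.454),("w5",-1.454)):
    for o in gap(load(n),th): print(n,o)
E
```

```text
w0 [(np.float64(28.75), np.float64(6.5)), (np.float64(22.5), np.float64(-5.3)), (np.float64(18.0), np.float64(7.8)), (np.float64(-11.5), np.float64(3.5)), (np.float64(-14.5), np.float64(-8.9)), (np.float64(-32.25), np.float64(16.7))]
w0 [(np.float64(28.75), np.float64(5.6)), (np.float64(22.0), np.float64(-6.1)), (np.float64(17.0), np.float64(13.4)), (np.float64(-6.25), np.float64(4.1)), (np.float64(-7.25), np.float64(4.1)), (np.float64(-8.5), np.float64(4.3)), (np.float64(-14.75), np.float64(-12.9)), (np.float64(-29.5), np.float64(-3.4)), (np.float64(-32.5), np.float64(18.3))]
w1 [(np.float64(34.75), np.float64(-8.4)), (np.float64(23.0), np.float64(3.9)), (np.float64(2.75), np.float64(-8.2)), (np.float64(0.5), np.float64(6.2)), (np.float64(-6.5), np.float64(5.3)), (np.float64(-14.5), np.float64(-19.0)), (np.float64(-29.75), np.float64(17.6))]
w1 [(np.float64(43.0), np.float64(3.6)), (np.float64(40.25), np.float64(-3.9)), (np.float64(34.5), np.float64(16.8)), (np.float64(21.75), np.float64(-7.7)), (np.float64(15.5), np.float64(19.8)), (np.float64(12.25), np.float64(-3.4)), (np.float64(-4.5), np.float64(-3.2)), (np.float64(-13.0), np.float64(4.2)), (np.float64(-29.25), np.float64(-4.6)), (np.float64(-32.0), np.float64(28.0))]
w5 [(np.float64(33.75), np.float64(-10.8)), (np.float64(21.25), np.float64(-8.5)), (np.float64(18.75), np.float64(15.9)), (np.float64(16.5), np.float64(-4.5)), (np.float64(-6.5), np.float64(3.2)), (np.float64(-13.5), np.float64(-21.2)), (np.float64(-29.25), np.float64(23.4))]
w5 [(np.float64(34.0), np.float64(-9.7)), (np.float64(21.25), np.float64(-9.1)), (np.float64(18.25), np.float64(19.2)), (np.float64(16.25), np.float64(-6.2)), (np.float64(-0.5), np.float64(-3.2)), (np.float64(-4.5), np.float64(-3.2)), (np.float64(-9.0), np.float64(5.6)), (np.float64(-11.25), np.float64(7.0)), (np.float64(-13.5), np.float64(-19.9)), (np.float64(-29.0), np.float64(23.0))]
```

Emit:
step_arm:
  series:
    - {"x":4.0,"y":0,"z":0,"twist":0,"jaw":0}
    - {"x":4.0,"y":0,"z":2,"twist":0,"jaw":0}
    - {"x":4.0,"y":0,"z":4,"twist":0,"jaw":0}
    - {"x":4.0,"y":0,"z":4.6,"twist":0,"jaw":0}
    - {"x":4.0,"y":0,"z":4.8,"twist":0,"jaw":0}
    - {"x":4.0,"y":0,"z":4.88,"twist":0,"jaw":0}
    - {"x":4.0,"y":0,"z":4.92,"twist":0,"jaw":0}
    - {"x":4.0,"y":0,"z":4.96,"twist":0,"jaw":0}
    - {"x":4.0,"y":0,"z":5.0,"twist":0,"jaw":0}
    - {"x":4.0,"y":0,"z":5.0,"twist":0,"jaw":0}

```text
time: 15.4
ee_pos: [0.6279, 0.0944, 0.0956]
tool_rot: [-0.056, 0.998, 0.0, 0.0]
force: [0.1, -0.1, 3.7]
opening: 0.0002
gripper_force: 1.2
```

Emit:
step_arm:
  series:
    - {"x":0,"y":0,"z":0.07,"twist":0,"jaw":0}
    - {"x":0,"y":0.2,"z":0.08,"twist":0,"jaw":0}
    - {"x":0,"y":0.45,"z":0.08,"twist":0,"jaw":0}
    - {"x":0,"y":0.7,"z":0.08,"twist":0,"jaw":0}
    - {"x":0,"y":0.95,"z":0.08,"twist":0,"jaw":0}
    - {"x":0,"y":1.2,"z":0.08,"twist":0,"jaw":0}
    - {"x":0,"y":1.4,"z":0.08,"twist":0,"jaw":0}
    - {"x":0,"y":1.6,"z":0.08,"twist":0,"jaw":0}
    - {"x":0,"y":1.7,"z":0.08,"twist":0,"jaw":0}
    - {"x":0,"y":1.75,"z":0.08,"twist":0,"jaw":0}

```text
time: 16.65
ee_pos: [0.6264, 0.1107, 0.0957]
tool_rot: [-0.056, 0.998, -0.001, 0.001]
force: [-1.1, -4.8, 9.9]
opening: 0.0001
gripper_force: 4.8
```

Emit:
step_arm:
  series:
    - {"x":0,"y":0,"z":-0.5,"twist":0,"jaw":0}
    - {"x":0,"y":-1.7,"z":-0.6,"twist":0,"jaw":0}
    - {"x":0,"y":-1.75,"z":-0.4,"twist":0,"jaw":0}
    - {"x":0,"y":-1.75,"z":-0.2,"twist":0,"jaw":0}
    - {"x":0,"y":-1.75,"z":-0.1,"twist":0,"jaw":0}
    - {"x":0,"y":-1.75,"z":-0.05,"twist":0,"jaw":0}
    - {"x":0,"y":-1.75,"z":0,"twist":0,"jaw":0}
    - {"x":0,"y":-1.55,"z":0.01,"twist":0,"jaw":0}
    - {"x":0,"y":-1.35,"z":0.01,"twist":0,"jaw":0}
    - {"x":0,"y":-1.15,"z":0.01,"twist":0,"jaw":0}

```text
time: 17.9
ee_pos: [0.6272, 0.099, 0.0957]
tool_rot: [-0.057, 0.998, -0.001, 0.0]
force: [-4.1, -7.8, 13.2]
opening: -0.0
gripper_force: 7.1
```

Emit:
step_arm:
  series:
    - {"x":0,"y":0.2,"z":0,"twist":0,"jaw":0}
    - {"x":0,"y":0.4,"z":0,"twist":0,"jaw":0}
    - {"x":0,"y":0.6,"z":0,"twist":0,"jaw":0}
    - {"x":0,"y":0.8,"z":0,"twist":0,"jaw":0}
    - {"x":0,"y":1.0,"z":0,"twist":0,"jaw":0}
    - {"x":0,"y":1.15,"z":0,"twist":0,"jaw":0}
    - {"x":0,"y":1.15,"z":-0.4,"twist":0,"jaw":0}
    - {"x":0,"y":-0.5,"z":-0.6,"twist":0,"jaw":0}
    - {"x":0,"y":-0.6,"z":-0.3,"twist":0,"jaw":0}
    - {"x":0,"y":-0.6,"z":-0.15,"twist":0,"jaw":0}

```text
time: 19.15
ee_pos: [0.6274, 0.0939, 0.0952]
tool_rot: [-0.056, 0.998, -0.0, -0.0]
force: [-0.6, -2.5, 4.1]
opening: 0.0001
gripper_force: 2.6
```

Emit:
step_arm:
  series:
    - {"x":0,"y":0,"z":0.08,"twist":0,"jaw":0}
    - {"x":0,"y":0,"z":0.14,"twist":0,"jaw":0}
    - {"x":0,"y":0.2,"z":0.15,"twist":0,"jaw":0}
    - {"x":0,"y":0.4,"z":0.15,"twist":0,"jaw":0}
    - {"x":0,"y":0.6,"z":0.15,"twist":0,"jaw":0}
    - {"x":0,"y":0.8,"z":0.15,"twist":0,"jaw":0}
    - {"x":0,"y":1.0,"z":0.15,"twist":0,"jaw":0}
    - {"x":0,"y":1.25,"z":0.15,"twist":0,"jaw":0}
    - {"x":0,"y":1.5,"z":0.15,"twist":0,"jaw":0}
    - {"x":0,"y":1.75,"z":0.15,"twist":0,"jaw":0}

```text
time: 20.4
ee_pos: [0.626, 0.1097, 0.0958]
tool_rot: [-0.057, 0.998, -0.002, 0.0]
force: [-2.5, -12.8, 13.0]
opening: 0.0003
gripper_force: 6.9
```

The stroke force rose to 12.8 N, so the worm seems to have stopped. Lift and check.

Emit:
step_arm:
  series:
    - {"x":0,"y":-0.2,"z":-0.3,"twist":0,"jaw":0}
    - {"x":0,"y":-1.0,"z":-2,"twist":0,"jaw":0}
    - {"x":-2,"y":-1.7,"z":-5,"twist":0,"jaw":0}
    - {"x":-4,"y":-1.7,"z":-5,"twist":0,"jaw":0}
    - {"x":-4,"y":-1.7,"z":-5,"twist":0,"jaw":0}
    - {"x":-4,"y":-1.7,"z":-5,"twist":0,"jaw":0}
    - {"x":-4,"y":-1.7,"z":-5,"twist":0,"jaw":0}
    - {"x":-4,"y":-1.7,"z":-5,"twist":0,"jaw":0}
    - {"x":-4,"y":-1.7,"z":-5,"twist":0,"jaw":0}
    - {"x":-4,"y":-1.7,"z":-5,"twist":0,"jaw":0}

```text
time: 21.65
ee_pos: [0.6672, 0.0994, 0.1442]
tool_rot: [-0.056, 0.998, 0.0, -0.0]
force: [0.0, 0.2, 0.3]
opening: 0.0
gripper_force: 0.0
```

```bash
python3 - <<'E'
from h import *
st(); f=grab("wrist","w6")
p=handle(f,redblob(f)[1],.089); print(p); e=p[3]*np.sign(-p[3][1]); th=np.arctan2(e[1],e[0]); print(th)
for o in gap(f,th): print([(float(a),float(b)) for a,b in o])
cv2.imwrite("pics/c6.png",cv2.resize(np.hstack([rectify(load("w5"),(.6165,.1545),-1.454,.093),rectify(f,(.6165,.1545),th,.093)])[:,:,::-1],(800,300)))
E
```

```text
t 21.65 p [0.6672 0.0994 0.1442] F [0.01 0.18 0.27] open 0.0000
tx [-9.937e-01 -1.123e-01  1.000e-04] ty [-0.1123  0.9937  0.    ] tz [-1.e-04 -0.e+00 -1.e+00]
(array([ 0.63688607, -0.01900064]), array([ 0.63711383, -0.01998386]), (24.376434326171875, 143.99252319335938), array([-0.09793493,  0.99519282]), np.int32(10503))
-1.4727041652375052
[(33.25, -10.3), (20.5, -7.3), (18.5, 14.4), (16.5, -3.6), (16.25, -3.6), (-2.0, -3.2), (-6.75, 4.0), (-11.25, -22.1), (-27.0, 26.8)]
[(33.25, -9.6), (20.5, -8.8), (17.5, 15.9), (15.75, -4.0), (-0.5, -3.0), (-8.5, 5.5), (-9.75, 5.0), (-11.5, -12.3), (-27.0, 25.7)]
```

View pics/c6.png

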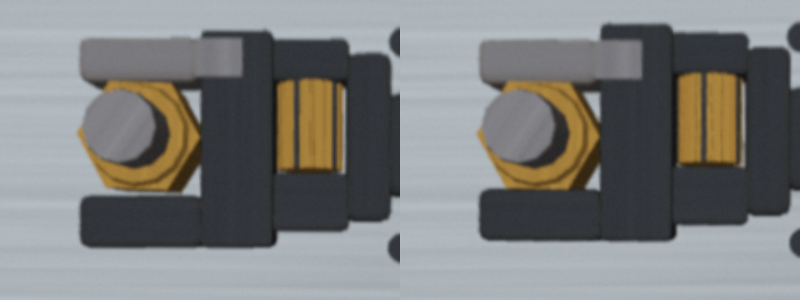

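The gap measures 31.9 mm, and right panel shows both jaws against the nut (moving jaw at y≈80, fixed at y≈190). It's snug, so I take the shut gripper to the +y side of the handle.

Emit:
step_arm:
  series:
    - {"x":0.3,"y":-5,"z":0,"twist":0,"jaw":0}
    - {"x":0.3,"y":-10,"z":0,"twist":0,"jaw":0}
    - {"x":0.3,"y":-13,"z":0,"twist":0,"jaw":0}
    - {"x":0.3,"y":-13,"z":2,"twist":0,"jaw":0}
    - {"x":0.3,"y":-13,"z":4,"twist":0,"jaw":0}
    - {"x":0.3,"y":-13,"z":6,"twist":0,"jaw":0}
    - {"x":0.3,"y":-13,"z":6.7,"twist":0,"jaw":0}
    - {"x":0.3,"y":-13,"z":6.7,"twist":0,"jaw":0}
    - {"x":0.3,"y":-13,"z":6.7,"twist":0,"jaw":0}
    - {"x":0.3,"y":-13,"z":6.7,"twist":0,"jaw":0}

```text
time: 22.95
ee_pos: [0.6795, -0.0301, 0.0781]
tool_rot: [-0.056, 0.998, -0.0, 0.001]
force: [0.3, -0.2, 0.5]
opening: 0.0002
gripper_force: 0.0
```

Emit:
step_arm:
  series:
    - {"x":0.3,"y":0,"z":0,"twist":0,"jaw":0}
    - {"x":0.6,"y":0,"z":0,"twist":0,"jaw":0}
    - {"x":0.8,"y":0,"z":0,"twist":0,"jaw":0}
    - {"x":0.95,"y":0,"z":0,"twist":0,"jaw":0}
    - {"x":1.1,"y":0,"z":0,"twist":0,"jaw":0}
    - {"x":1.2,"y":0,"z":0,"twist":0,"jaw":0}
    - {"x":1.3,"y":0,"z":0,"twist":0,"jaw":0}
    - {"x":1.4,"y":0,"z":0,"twist":0,"jaw":0}
    - {"x":1.5,"y":0,"z":0,"twist":0,"jaw":0}
    - {"x":1.6,"y":0,"z":0,"twist":0,"jaw":0}

```text
time: 24.2
ee_pos: [0.663, -0.0319, 0.0773]
tool_rot: [-0.056, 0.998, -0.0, 0.0]
force: [0.7, -1.1, 0.1]
opening: -0.0001
gripper_force: 0.5
```

```bash
python3 - <<'E'
from h import *
print(st()[0]["joint_pos"].round(2)); f=grab("wrist","w7")
p=handle(f,redblob(f)[1],.089); print(p); 
r,d=.19,.024
for a in (4,8,12,16,20): 
    A=np.radians(a); print(a,(100*(r*np.sin(A)+d*(1-np.cos(A)))).round(2),(100*(r*(1-np.cos(A))-d*np.sin(A))).round(2))
E
```

```text
t 24.20 p [ 0.663  -0.0319  0.0773] F [ 0.7  -1.08  0.08] open -0.0001
tx [-9.937e-01 -1.122e-01 -2.000e-04] ty [-0.1122  0.9937 -0.    ] tz [ 2.e-04  0.e+00 -1.e+00]
[-0.07  0.67  1.62  0.    0.86 -1.75]
(array([ 0.63600774, -0.0228434 ]), array([ 0.63672009, -0.02473762]), (25.15580940246582, 151.15574645996094), array([-0.09020604,  0.99592312]), np.int32(21371))
4 1.33 -0.12
8 2.67 -0.15
12 4.0 -0.08
16 5.33 0.07
20 6.64 0.32
```

Emit:
step_arm:
  series:
    - {"x":0.53,"y":-0.05,"z":0,"twist":1.6,"jaw":0}
    - {"x":1.06,"y":-0.1,"z":0,"twist":3.2,"jaw":0}
    - {"x":1.6,"y":-0.14,"z":0,"twist":4.8,"jaw":0}
    - {"x":2.13,"y":-0.15,"z":0,"twist":6.4,"jaw":0}
    - {"x":2.67,"y":-0.15,"z":0,"twist":8,"jaw":0}
    - {"x":3.2,"y":-0.13,"z":0,"twist":9.6,"jaw":0}
    - {"x":3.73,"y":-0.1,"z":0,"twist":11.2,"jaw":0}
    - {"x":4.27,"y":-0.06,"z":0,"twist":12.8,"jaw":0}
    - {"x":4.8,"y":0,"z":0,"twist":14.4,"jaw":0}
    - {"x":5.33,"y":0.07,"z":0,"twist":16,"jaw":0}

```text
time: 25.5
ee_pos: [0.6098, -0.0373, 0.0774]
tool_rot: [0.084, 0.996, -0.0, 0.0]
force: [4.0, 1.4, 0.5]
opening: 0.0002
gripper_force: 1.4
```

```bash
cat >> h.py <<'E'
def wang(n):
    f=grab("wrist",n); p=handle(f,redblob(f)[1],.089); e=p[3]*np.sign(-p[3][1]); print("handle c",p[1],p[2],"ang",np.arctan2(e[1],e[0]).round(4)); return f
E
python3 - <<'E'
from h import *
st(); wang("w8")
E
```

```text
t 25.50 p [ 0.6098 -0.0373  0.0774] F [3.98 1.39 0.51] open 0.0002
tx [-9.858e-01  1.679e-01 -4.000e-04] ty [0.1679 0.9858 0.    ] tz [ 4.e-04 -1.e-04 -1.e+00]
handle c [ 0.58684998 -0.02224989] (151.19740295410156, 25.178333282470703) ang -1.7604
```

Emit:
step_arm:
  series:
    - {"x":0.53,"y":-0.05,"z":0,"twist":1.6,"jaw":0}
    - {"x":1.06,"y":-0.1,"z":0,"twist":3.2,"jaw":0}
    - {"x":1.6,"y":-0.14,"z":0,"twist":4.8,"jaw":0}
    - {"x":2.13,"y":-0.15,"z":0,"twist":6.4,"jaw":0}
    - {"x":2.67,"y":-0.15,"z":0,"twist":8,"jaw":0}
    - {"x":3.2,"y":-0.13,"z":0,"twist":9.6,"jaw":0}
    - {"x":3.73,"y":-0.1,"z":0,"twist":11.2,"jaw":0}
    - {"x":4.27,"y":-0.06,"z":0,"twist":12.8,"jaw":0}
    - {"x":4.8,"y":0,"z":0,"twist":14.4,"jaw":0}
    - {"x":5.33,"y":0.07,"z":0,"twist":16,"jaw":0}

```text
time: 26.8
ee_pos: [0.5572, -0.0276, 0.0773]
tool_rot: [0.222, 0.975, -0.0, 0.0]
force: [3.6, 0.5, 0.9]
opening: 0.0001
gripper_force: 1.4
```

Emit:
step_arm:
  series:
    - {"x":0.17,"y":-0.02,"z":0,"twist":0.5,"jaw":0}
    - {"x":0.33,"y":-0.04,"z":0,"twist":1,"jaw":0}
    - {"x":0.5,"y":-0.05,"z":0,"twist":1.5,"jaw":0}
    - {"x":0.67,"y":-0.07,"z":0,"twist":2,"jaw":0}
    - {"x":0.83,"y":-0.09,"z":0,"twist":2.5,"jaw":0}
    - {"x":1.0,"y":-0.1,"z":0,"twist":3,"jaw":0}
    - {"x":1.17,"y":-0.11,"z":0,"twist":3.5,"jaw":0}
    - {"x":1.33,"y":-0.12,"z":0,"twist":4,"jaw":0}
    - {"x":1.5,"y":-0.13,"z":0,"twist":4.5,"jaw":0}
    - {"x":1.67,"y":-0.13,"z":0,"twist":5,"jaw":0}

```text
time: 28.05
ee_pos: [0.5418, -0.0216, 0.0773]
tool_rot: [0.264, 0.965, 0.0, 0.0]
force: [3.4, 0.2, 0.5]
opening: 0.0002
gripper_force: 1.4
```

```bash
python3 - <<'E'
from h import *
st(); wang("w9")
E
```

```text
t 28.05 p [ 0.5418 -0.0216  0.0773] F [3.42 0.23 0.51] open 0.0002
tx [-0.8608  0.5089 -0.    ] ty [5.089e-01 8.608e-01 1.000e-04] tz [ 1.e-04  0.e+00 -1.e+00]
handle c [0.52649567 0.00146023] (151.18199157714844, 25.094524383544922) ang -2.1239
```

Emit:
step_arm:
  series:
    - {"x":0.08,"y":-0.01,"z":0,"twist":0.25,"jaw":0}
    - {"x":0.17,"y":-0.02,"z":0,"twist":0.5,"jaw":0}
    - {"x":0.25,"y":-0.03,"z":0,"twist":0.75,"jaw":0}
    - {"x":0.33,"y":-0.04,"z":0,"twist":1,"jaw":0}
    - {"x":0.42,"y":-0.05,"z":0,"twist":1.25,"jaw":0}
    - {"x":0.5,"y":-0.05,"z":0,"twist":1.5,"jaw":0}
    - {"x":0.58,"y":-0.06,"z":0,"twist":1.75,"jaw":0}
    - {"x":0.67,"y":-0.07,"z":0,"twist":2,"jaw":0}
    - {"x":0.75,"y":-0.08,"z":0,"twist":2.25,"jaw":0}
    - {"x":0.83,"y":-0.08,"z":0,"twist":2.5,"jaw":0}

```text
time: 29.35
ee_pos: [0.5343, -0.0181, 0.0772]
tool_rot: [0.285, 0.959, -0.0, -0.0]
force: [3.3, -1.1, 0.0]
opening: -0.0002
gripper_force: 1.4
```

Emit:
step_arm:
  series:
    - {"x":0.02,"y":0,"z":0,"twist":0.1,"jaw":0}
    - {"x":0.04,"y":0,"z":0,"twist":0.1,"jaw":0}
    - {"x":0.06,"y":-0.01,"z":0,"twist":0.2,"jaw":0}
    - {"x":0.08,"y":-0.01,"z":0,"twist":0.2,"jaw":0}
    - {"x":0.1,"y":-0.01,"z":0,"twist":0.3,"jaw":0}
    - {"x":0.12,"y":-0.01,"z":0,"twist":0.4,"jaw":0}
    - {"x":0.14,"y":-0.02,"z":0,"twist":0.4,"jaw":0}
    - {"x":0.16,"y":-0.02,"z":0,"twist":0.5,"jaw":0}
    - {"x":0.18,"y":-0.02,"z":0,"twist":0.5,"jaw":0}
    - {"x":0.2,"y":-0.02,"z":0,"twist":0.6,"jaw":0}

```text
time: 30.6
ee_pos: [0.5325, -0.0172, 0.0773]
tool_rot: [0.289, 0.957, -0.0, -0.0]
force: [3.0, -0.1, -0.1]
opening: -0.0003
gripper_force: 1.4
```

```bash
python3 - <<'E'
from h import *
s,R=st(); print("tool F",(R.T@s["force"]).round(2)); wang("w10")
E
```

```text
t 30.60 p [ 0.5325 -0.0172  0.0773] F [ 3.05 -0.13 -0.13] open -0.0003
tx [-0.8324  0.5542 -0.    ] ty [ 0.5542  0.8324 -0.    ] tz [-0. -0. -1.]
tool F [-2.61  1.58  0.13]
handle c [0.51851849 0.00670133] (151.15757751464844, 25.088031768798828) ang -2.1772
```

Emit:
step_arm:
  series:
    - {"x":0.01,"y":0,"z":0,"twist":0,"jaw":0}
    - {"x":0.02,"y":0,"z":0,"twist":0.1,"jaw":0}
    - {"x":0.03,"y":0,"z":0,"twist":0.1,"jaw":0}
    - {"x":0.04,"y":0,"z":0,"twist":0.1,"jaw":0}
    - {"x":0.05,"y":0,"z":0,"twist":0.2,"jaw":0}
    - {"x":0.06,"y":0,"z":0,"twist":0.2,"jaw":0}
    - {"x":0.07,"y":0,"z":0,"twist":0.2,"jaw":0}
    - {"x":0.08,"y":-0.01,"z":0,"twist":0.2,"jaw":0}
    - {"x":0.09,"y":-0.01,"z":0,"twist":0.3,"jaw":0}
    - {"x":0.1,"y":-0.01,"z":0,"twist":0.3,"jaw":0}

```text
time: 31.9
ee_pos: [0.5316, -0.0167, 0.0772]
tool_rot: [0.292, 0.956, -0.0, -0.0]
force: [3.6, -0.2, 0.2]
opening: 0.0003
gripper_force: 1.4
```

Emit:
step_arm:
  series:
    - {"x":0.01,"y":0,"z":0,"twist":0,"jaw":0}
    - {"x":0.02,"y":0,"z":0,"twist":0.1,"jaw":0}
    - {"x":0.03,"y":0,"z":0,"twist":0.1,"jaw":0}
    - {"x":0.04,"y":0,"z":0,"twist":0.1,"jaw":0}
    - {"x":0.05,"y":0,"z":0,"twist":0.2,"jaw":0}
    - {"x":0.06,"y":0,"z":0,"twist":0.2,"jaw":0}
    - {"x":0.07,"y":0,"z":0,"twist":0.2,"jaw":0}
    - {"x":0.08,"y":-0.01,"z":0,"twist":0.2,"jaw":0}
    - {"x":0.09,"y":-0.01,"z":0,"twist":0.3,"jaw":0}
    - {"x":0.1,"y":-0.01,"z":0,"twist":0.3,"jaw":0}

```text
time: 33.15
ee_pos: [0.5308, -0.0162, 0.0772]
tool_rot: [0.295, 0.956, -0.0, 0.0]
force: [2.3, -1.6, 0.6]
opening: -0.0001
gripper_force: 1.4
```

Emit:
step_arm:
  series:
    - {"x":0.01,"y":0,"z":0,"twist":0,"jaw":0}
    - {"x":0.02,"y":0,"z":0,"twist":0.1,"jaw":0}
    - {"x":0.03,"y":0,"z":0,"twist":0.1,"jaw":0}
    - {"x":0.04,"y":0,"z":0,"twist":0.1,"jaw":0}
    - {"x":0.05,"y":0,"z":0,"twist":0.2,"jaw":0}
    - {"x":0.06,"y":0,"z":0,"twist":0.2,"jaw":0}
    - {"x":0.07,"y":0,"z":0,"twist":0.2,"jaw":0}
    - {"x":0.08,"y":-0.01,"z":0,"twist":0.2,"jaw":0}
    - {"x":0.09,"y":-0.01,"z":0,"twist":0.3,"jaw":0}
    - {"x":0.1,"y":-0.01,"z":0,"twist":0.3,"jaw":0}

```text
time: 34.4
ee_pos: [0.5299, -0.0158, 0.0772]
tool_rot: [0.297, 0.955, -0.0, -0.0]
force: [2.1, -0.8, 0.8]
opening: 0.0001
gripper_force: 1.4
```

```bash
python3 - <<'E'
from h import *
s,R=st(); print("tool F",(R.T@s["force"]).round(2),s["gripper_force"],s["moment"].round(2)); wang("w11")
E
```

```text
t 34.40 p [ 0.5299 -0.0158  0.0772] F [ 2.14 -0.8   0.84] open 0.0001
tx [-0.8236  0.5672 -0.    ] ty [ 0.5672  0.8236 -0.    ] tz [-0. -0. -1.]
tool F [-2.22  0.56 -0.84] 1.4369039924349636 [-0.21 -0.45 -0.03]
handle c [0.51624084 0.0083476 ] (151.10476684570312, 25.175214767456055) ang -2.1929
```

Emit:
step_arm:
  series:
    - {"x":0.01,"y":0,"z":0,"twist":0,"jaw":0}
    - {"x":0.02,"y":0,"z":0,"twist":0.1,"jaw":0}
    - {"x":0.03,"y":0,"z":0,"twist":0.1,"jaw":0}
    - {"x":0.04,"y":0,"z":0,"twist":0.1,"jaw":0}
    - {"x":0.05,"y":0,"z":0,"twist":0.2,"jaw":0}
    - {"x":0.06,"y":0,"z":0,"twist":0.2,"jaw":0}
    - {"x":0.07,"y":0,"z":0,"twist":0.2,"jaw":0}
    - {"x":0.08,"y":-0.01,"z":0,"twist":0.2,"jaw":0}
    - {"x":0.09,"y":-0.01,"z":0,"twist":0.3,"jaw":0}
    - {"x":0.1,"y":-0.01,"z":0,"twist":0.3,"jaw":0}

```text
time: 35.7
ee_pos: [0.529, -0.0153, 0.0773]
tool_rot: [0.3, 0.954, 0.0, 0.0]
force: [1.7, -1.5, 0.7]
opening: -0.0003
gripper_force: 1.4
```

Emit:
step_arm:
  series:
    - {"x":0.01,"y":0,"z":0,"twist":0,"jaw":0}
    - {"x":0.02,"y":0,"z":0,"twist":0.1,"jaw":0}
    - {"x":0.03,"y":0,"z":0,"twist":0.1,"jaw":0}
    - {"x":0.04,"y":0,"z":0,"twist":0.1,"jaw":0}
    - {"x":0.05,"y":0,"z":0,"twist":0.2,"jaw":0}
    - {"x":0.06,"y":0,"z":0,"twist":0.2,"jaw":0}
    - {"x":0.07,"y":0,"z":0,"twist":0.2,"jaw":0}
    - {"x":0.08,"y":-0.01,"z":0,"twist":0.2,"jaw":0}
    - {"x":0.09,"y":-0.01,"z":0,"twist":0.3,"jaw":0}
    - {"x":0.1,"y":-0.01,"z":0,"twist":0.3,"jaw":0}

```text
time: 36.95
ee_pos: [0.5282, -0.0148, 0.0772]
tool_rot: [0.302, 0.953, -0.0, 0.0]
force: [2.7, -1.4, 0.8]
opening: -0.0001
gripper_force: 1.6
```

Emit:
step_arm:
  series:
    - {"x":0.01,"y":0,"z":0,"twist":0,"jaw":0}
    - {"x":0.02,"y":0,"z":0,"twist":0.1,"jaw":0}
    - {"x":0.03,"y":0,"z":0,"twist":0.1,"jaw":0}
    - {"x":0.04,"y":0,"z":0,"twist":0.1,"jaw":0}
    - {"x":0.05,"y":0,"z":0,"twist":0.1,"jaw":0}
    - {"x":0.05,"y":0,"z":0,"twist":0.1,"jaw":0}
    - {"x":0.05,"y":0,"z":0,"twist":0.1,"jaw":0}
    - {"x":0.05,"y":0,"z":0,"twist":0.1,"jaw":0}
    - {"x":0.05,"y":0,"z":0,"twist":0.1,"jaw":0}
    - {"x":0.05,"y":0,"z":0,"twist":0.1,"jaw":0}

```text
time: 38.2
ee_pos: [0.5277, -0.0146, 0.0773]
tool_rot: [0.303, 0.953, -0.0, 0.0]
force: [2.4, -3.4, 0.8]
opening: 0.0001
gripper_force: 2.3
```

```bash
python3 - <<'E'
from h import *
s,R=st(); print("tool F",(R.T@s["force"]).round(2),s["gripper_force"]); f=wang("w12")
for n,a in (("w6",-1.4727),("w12",None)):
    pass
E
```

```text
t 38.20 p [ 0.5277 -0.0146  0.0773] F [ 2.38 -3.4   0.77] open 0.0001
tx [-8.166e-01  5.772e-01 -1.000e-04] ty [ 0.5772  0.8166 -0.    ] tz [ 1.e-04 -1.e-04 -1.e+00]
tool F [-3.91 -1.41 -0.77] 2.259265143279663
handle c [0.51440881 0.00969015] (151.18113708496094, 25.128639221191406) ang -2.2053
```

Pad force rose from a steady 1.4 N to 2.3 N, with 3.9 N on the handle after 0.73 rad of swing, so the nut is at its stop. Back off and check the fit.

Emit:
step_arm:
  series:
    - {"x":-0.3,"y":0,"z":0,"twist":0,"jaw":0}
    - {"x":-1,"y":0,"z":0,"twist":0,"jaw":0}
    - {"x":-2.5,"y":0,"z":0,"twist":0,"jaw":0}
    - {"x":-4,"y":0,"z":-2,"twist":0,"jaw":0}
    - {"x":-5,"y":3,"z":-7,"twist":0,"jaw":0}
    - {"x":-5,"y":8,"z":-12,"twist":0,"jaw":0}
    - {"x":-5,"y":10,"z":-12,"twist":0,"jaw":0}
    - {"x":-5,"y":10,"z":-12,"twist":0,"jaw":0}
    - {"x":-5,"y":10,"z":-12,"twist":0,"jaw":0}
    - {"x":-5,"y":10,"z":-12,"twist":0,"jaw":0}

```text
time: 39.5
ee_pos: [0.6253, 0.0374, 0.1963]
tool_rot: [0.303, 0.953, -0.0, -0.001]
force: [0.1, 0.3, -0.0]
opening: -0.0001
gripper_force: 0.0
```

```bash
python3 - <<'E'
from h import *
st(); f=wang("w13")
p=handle(f,redblob(f)[1],.089); e=p[3]*np.sign(-p[3][1]); th=np.arctan2(e[1],e[0])
c=(.6205,.1545)
for o in gap(f,th,c): print([(float(a),float(b)) for a,b in o])
cv2.imwrite("pics/c13.png",cv2.resize(np.hstack([rectify(load("w6"),c,-1.4727,.093),rectify(f,c,th,.093)])[:,:,::-1],(800,300)))
E
```

```text
t 39.50 p [0.6253 0.0374 0.1963] F [ 0.06  0.28 -0.02] open -0.0001
tx [-0.816   0.578   0.0016] ty [ 0.578   0.816  -0.0014] tz [-2.1e-03 -2.0e-04 -1.0e+00]
handle c [0.5163551  0.00843468] (151.80491638183594, 24.20351791381836) ang -2.1974
[(30.5, -9.0), (16.5, 10.6), (12.5, -3.5), (-14.0, -16.4), (-30.25, 24.4)]
[(30.25, -10.3), (17.75, -6.1), (16.25, 6.5), (13.5, -5.2), (-10.25, 5.0), (-11.5, 4.5), (-13.75, -13.8), (-15.25, 3.0), (-30.25, 22.9)]
```

View pics/c13.png

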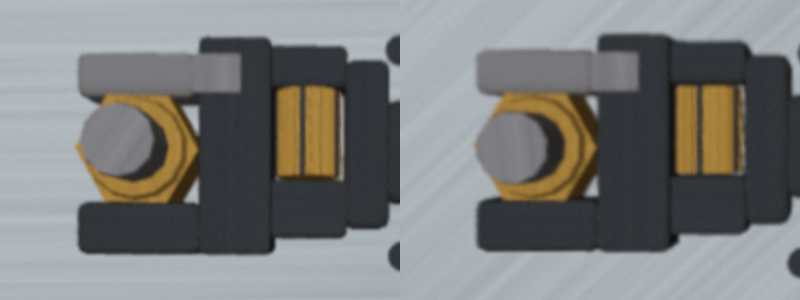

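After release (right panel) both jaws still sit against the nut, with a gap of about 31.5–32 mm and the wrench angle unchanged. I'm handing it in.

```bash
python3 -c "
from workcell import env
print(env.job_done())"
```

```text
the job is handed in; nothing more can be done
None
```

I handed the job in at about 39.5 s of the 72 s allowed. The wrench jaws are closed to about 32 mm and still snug on the nut. I judge the nut to be at its stop: the handle force climbed to about 4 N after roughly 0.73 rad clockwise.

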